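# Switch the battery charger over on its key bank

### The arm

A 6-joint arm with a two-finger parallel gripper is mounted at the origin on the work surface. World frame = base frame: x ahead of the robot, y to its left, z up, the work surface at z = 0. Lengths are in m, angles in rad, forces in N, time in s.
With the tool pointing down it reaches from about 0.35 to 0.975 m from the base axis. Payload 4.9 kg.
Tool frame: the origin (TCP) lies at the very end of the fingers, on their centre line; the grasp point (between the pads) lies 19 mm behind it; x points along the fingers, y is the direction in which the jaws open and shut, and the axes are right-handed (so a half turn about x gives the same grasp; the last joint's range is limited). The gripper opens to 85 mm and grips with 20 to 120 N. Pads are 22 mm wide; open, the fingers measure 114 mm over their backs; the gripper's body (76 mm by 85 mm) begins 54 mm behind the grasp point. The pads swing forward as they close: fully open they stand 13 mm farther back than shut.
Start: joints at [-1.456, 0.053, 1.613, -0, 1.476, -0.119], TCP at [0.145, -0.608, 0.231] pointing down, gripper open.
Joint ranges: [-3.01, 3.01], [-1.01, 2.22], [0.06, 2.58], [-1.02, 4.17], [0.09, 2.62], [-3.14, 3.14]. Speed limits (rad/s): [2.57, 2.57, 3.14, 3.14, 3.14, 3.14].

### API

Orientations are given as a rotation vector (axis times angle).
In Python, from station import ctrl, get_image, calibration, finish_job, search_frame, cut_out, mark_of gives the robot as it stands. The module is installed in compiled form; this text tells all that it offers.
- The arm moves only by the tool arm_command, never from a script. Its argument "plan" is a list that holds one entry, the list of rows, each a list of 7 numbers: the shift along the tool's x, y, z in m, then the turn, a rotation vector about the tool's x, y, z in degrees, then the finger opening in m, from 0 to 0.0854. A call has 1 to 20 rows; each row shifts and turns the pose as measured when the row begins, along the tool's axes as they then stand; what a row does not reach is not made up. A row lasts 1/12 s, in which the tool goes at most 41.7 mm and 7.16 degrees, less where a joint would pass 70% of its speed; a pose out of reach is approached as far as the arm can. A call with a gripper value outside its range is refused whole. The fingers move at their own pace and stop on an object; "squeeze" is the grip in N (left out, the last holds). Time passes only in rows, so rows that do not move let the fingers close. It gives the time, the measured TCP pose, the force and the opening at its end, in the units of the state.
- ctrl.get_obs(): the state, without advancing time (a new reading comes with each control period).
- get_image(name): name is "scene" or "top" or "wrist"; returns the picture (420x560x3 uint8, red, green, blue); there is no depth.
- calibration(name): a dict with "fx", "fy", "cx", "cy" (pixels), "k1" (the pictures are not rectified: a ray, as slopes to the right and down, at radius r is drawn at 1 + k1 r^2 times it, then the intrinsics apply), "cam_to_world" (4x4, takes a point from camera to world coordinates); the wrist camera has in their place "hand_eye" (4x4, takes a point from camera to tool coordinates, whose origin is the TCP and whose axes are the tool frame's). Camera axes: x right, y down, z forward; pixel columns grow to the right and rows downward; lengths in m; the calibration is good to about 2 mm. A picture is of the moment at which its call begins: read the wrist's pose just before it. calibration takes no time and is no camera call.
- finish_job(): hands the job in, once; it reports no verdict.
Trained networks look in the newest picture that a camera, given by its name, has taken for a name from the list of things; names that differ only in an ending like _2 or _b are one class to them, and where a whole thing is asked for, a point or a joint stands for the part that bears it (a point fixed in the world has none). Each returns a list of dicts, best first, with "conf" (0 to 1); they miss things now and then, are a little off and sometimes report something else, mostly with a low value. They report only what shows in the picture. A call takes as long as a camera call.
- search_frame(camera, thing): "at" ([x, y, z] in m, in the coordinates of the camera as it stood for that picture, good to about 4 mm: the middle of the surface that is visible of it).
- cut_out(camera, thing): "mask" (420x560 bool, what is visible of it).
- mark_of(camera, thing): "at" ([x, y, z] in m, in the coordinates of the camera as it stood for that picture, good to about 4 mm: a listed point, or the origin of a listed thing).
The state is a dict: "t": time; "q": joint angles; "dq": joint speeds; "effort": joint torques, N m; "tool_pos": TCP position; "tool_rot": TCP orientation; "contact_force": force on the tool from outside, world axes, zero at the start; "wrist_torque": the same for the moment, N m; "opening": finger opening in m.
Only numpy, scipy, OpenCV 4.12 (cv2) and the standard library are available. Lean on these libraries where they do the work, as an engineer would, in place of code of your own. Each camera call takes 0.05 s, during which the arm holds its last target. There are 200 camera calls.

### The job

The battery charger on the garage bench is running on its blue key. Switch it off first by pressing the red key fully down until it latches and the blue key pops up, then set the other charging range by pressing the yellow key down until it latches and the red key pops up. Leave the white key alone, and finish with only the yellow key down.

Things in the scene. Friction and masses are not known exactly. Their poses are not given: they have to be found in the camera images.
- red_top (a point): Red off key, up at the start, pressed first. Point: centre of the cap's flat top, z up, y along the row; 132 mm above the table when up, 121 latched down, 120 at the hard stop. Four equal caps, 48 mm across the row (x) by 34 mm along it, stand in one straight row at 60 mm pitch; their order varies.
- yellow_top (a point): Yellow key, up at the start, pressed second. Point: centre of the cap's flat top, z up, y along the row; 132 mm above the table when up, 121 latched down, 120 at the hard stop. A key pushed straight down to its stop (12 mm, about 4 N) stays latched and frees the one that was down; let go halfway it springs up, and perhaps no key stays down.
- blue_top (a point): Blue key, latched down at the start; pops up as another is pressed. Point: centre of the cap's flat top, z up, y along the row; 132 mm above the table when up, 121 latched down, 120 at the hard stop. The keys are on a grey steel box 200 x 300 mm, fixed on the bench, its flat top 110 mm above the table; nothing else stands over 8 mm above that top.
- white_top (a point): White key, up at the start, not to be pressed. Point: centre of the cap's flat top, z up, y along the row; 132 mm above the table when up, 121 latched down, 120 at the hard stop. The box is turned at most 17 degrees either way, so the row runs roughly left to right (along y) as the robot sees it.

How it is judged:
By the outcome, as a careful person would: the job done as asked, in the order asked, and still so for the second after the job is handed in, with the robot touching nothing.
It also fails if it takes over 34 s, if anything falls off the work surface, if the arm or the gripper's body presses on something with over 40 N, if the wrist force passes 120 N, or if a joint passes its speed limit or range.

## Working session

There is one attempt and no reset: what is moved stays moved. The work goes in short steps, Python scripts to look and compute and a tool call to move; the robot and the scene stay as the last step left them, time stands still between calls to the robot, and variables do not carry over. Pictures are saved under pics/ and viewed, about 8 in all and at most 12, crops included, and the job is handed in when it is done.

Besides the shell and the picture viewer there is one more tool, called after "Emit:" by a JSON object that holds its "api" and its "payload". arm_command: Moves the arm, as the interface text tells. Its arguments: {"type":"object","properties":{"plan":{"type":"array","items":{"type":"array","items":{"type":"array","items":{"type":"number"}}}},"squeeze":{"type":"number"}},"required":["plan"]}

```bash
mkdir -p pics; cat > h.py <<'E'
import numpy as np,cv2
from station import *
from scipy.spatial.transform import Rotation as R
def T(cam):
    c=calibration(cam)
    if 'cam_to_world' in c: return np.array(c['cam_to_world'])
    o=ctrl.get_obs();M=np.eye(4);M[:3,:3]=R.from_rotvec(o['tool_rot']).as_matrix();M[:3,3]=o['tool_pos']
    return M@np.array(c['hand_eye'])
def snap(cam,f):
    im=get_image(cam);cv2.imwrite('pics/'+f,im[:,:,::-1]);return im
def onplane(cam,uv,z):
    c=calibration(cam);K=np.array([[c['fx'],0,c['cx']],[0,c['fy'],c['cy']],[0,0,1.]])
    p=cv2.undistortPoints(np.array([[uv]],float),K,np.array([c['k1'],0,0,0,0.]))[0,0]
    M=T(cam);d=M[:3,:3]@[p[0],p[1],1];return M[:3,3]+d*(z-M[2,3])/d[2]
E
python3 - <<'E'
from h import *
o=ctrl.get_obs();print(o['t'],o['tool_pos'],R.from_rotvec(o['tool_rot']).as_matrix().round(3),o['contact_force'])
for cam in ['top','scene']:
    snap(cam,cam+'0.png');M=T(cam)
    for k in ['red','yellow','blue','white']:
        for d in mark_of(cam,k+'_top')[:2]: print(cam,k,round(d['conf'],2),(M@[*d['at'],1])[:3].round(4))
        for d in cut_out(cam,k+'_top')[:1]:
            m=d['mask'];ys,xs=np.nonzero(m);uv=(xs.mean(),ys.mean());print('  mask',round(d['conf'],2),m.sum(),np.round(uv,1),onplane(cam,uv,.121 if k=='blue' else .132).round(4))
E
```

```text
0.0 [ 0.14470111 -0.60738369  0.2300581 ] [[-0.     0.232 -0.973]
 [ 0.002 -0.973 -0.232]
 [-1.    -0.002 -0.   ]] [ 0.04940619 -1.04463248  0.19697922]
top red 0.66 [0.5705 0.147  0.1363]
  mask 0.59 564 [232.5 196.8] [0.5699 0.1456 0.132 ]
top yellow 0.69 [0.5634 0.0865 0.1325]
  mask 0.79 465 [265.1 202. ] [0.562  0.0869 0.132 ]
top blue 0.62 [0.5768 0.2052 0.122 ]
  mask 0.65 486 [200.8 192. ] [0.578  0.2054 0.121 ]
top white 0.87 [0.5526 0.0231 0.13  ]
scene red 0.84 [0.5718 0.1475 0.1333]
  mask 0.55 971 [334.2 254.2] [0.5756 0.1477 0.132 ]
  mask 0.72 880 [298. 232.] [0.5682 0.0885 0.132 ]
scene blue 0.87 [0.5793 0.2076 0.1217]
  mask 0.68 858 [370.3 279.8] [0.5823 0.2056 0.121 ]
scene white 0.97 [0.5497 0.0222 0.1357]
  mask 0.86 831 [265.1 210.7] [0.5596 0.031  0.132 ]
```

View pics/top0.png

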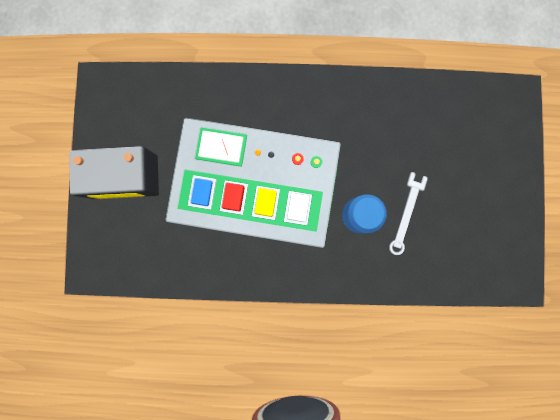

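View pics/scene0.png

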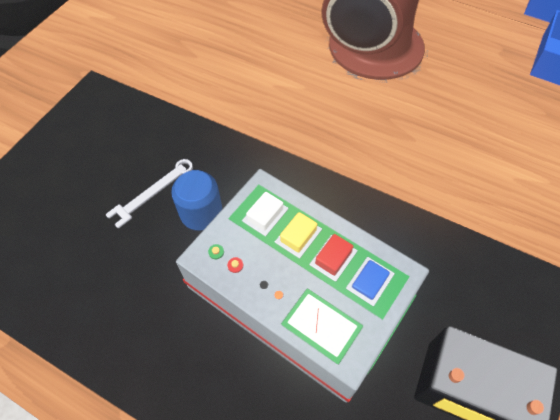

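Row order from the left is blue, red, yellow, white. In the top view they sit at about (201,192), (233,197), (265,202) and (298,207). Pitch (~60 mm), heights and the ~7.5° row angle match the description. Next I move over high with the fingers shut.

Emit:
{"api": "arm_command", "payload": {"plan": [[[-0.02,0,0,0,0,0,0],[-0.02,-0.01,-0.01,0,0,0,0],[0,-0.03,-0.028,0,0,0,0],[0,-0.03,-0.028,0,0,0,0],[0,-0.03,-0.028,0,0,0,0],[0,-0.03,-0.028,0,0,0,0],[0,-0.03,-0.028,0,0,0,0],[0,-0.03,-0.028,0,0,0,0],[0,-0.03,-0.028,0,0,0,0],[0,-0.03,-0.028,0,0,0,0],[0,-0.03,-0.028,0,0,0,0],[0,-0.03,-0.028,0,0,0,0],[0,-0.03,-0.028,0,0,0,0],[0,-0.03,-0.028,0,0,0,0],[0,-0.03,-0.028,0,0,0,0],[0,-0.03,-0.028,0,0,0,0],[0,-0.03,-0.028,0,0,0,0],[0,-0.03,-0.028,0,0,0,0],[0,-0.03,-0.028,0,0,0,0],[0,-0.03,-0.028,0,0,0,0]]]}}

```text
t: 2.57
tool_pos: [0.5228, 0.0534, 0.2761]
tool_rot: [2.115, 0.22, -2.087]
contact_force: [1.0, -0.9, 1.1]
opening: -0.0001
```

Emit:
{"api": "arm_command", "payload": {"plan": [[[0,0,0,-7,0,0,0],[0,0,0,-7,0,0,0],[0,0,0,-7,0,0,0],[0,0,0,-7,0,0,0],[0,0,0,-7,0,0,0],[0,0,0,-7,0,0,0],[0,0,0,-7,0,0,0],[0,0,0,-7,0,0,0],[0,0,0,-7,0,0,0],[0,0,0,-7,0,0,0],[0,0,0,0,0,0,0]]]}}

```text
t: 3.48
tool_pos: [0.5253, 0.064, 0.2757]
tool_rot: [1.283, 1.148, -1.271]
contact_force: [-0.0, -0.1, -0.3]
opening: 0.0
```

```bash
cat >> h.py <<'E'
def state():
    o=ctrl.get_obs();Rm=R.from_rotvec(o['tool_rot']).as_matrix();p=np.array(o['tool_pos'])
    print('t',round(o['t'],2),p.round(4),'F',np.round(o['contact_force'],2),'op',o['opening']);print(Rm.round(3))
    return p,Rm
def go(x,y,z):
    p,Rm=state();print('tool shift to',(x,y,z),(Rm.T@(np.array([x,y,z])-p)).round(4))
E
python3 - <<'E'
from h import *
go(.5705,.1465,.16);snap('wrist','w1.png');M=T('wrist')
for k in ['red','yellow','blue','white']:
    for d in mark_of('wrist',k+'_top')[:2]: print(k,round(d['conf'],2),(M@[*d['at'],1])[:3].round(4))
E
```

```text
t 3.48 [0.5253 0.064  0.2757] F [-0.03 -0.08 -0.3 ] op 2.3918308343988983e-06
[[ 0.014  0.995 -0.096]
 [-0.006 -0.096 -0.995]
 [-1.     0.014  0.004]]
tool shift to (0.5705, 0.1465, 0.16) [ 0.1158  0.0354 -0.0869]
red 0.59 [0.5734 0.1476 0.127 ]
yellow 0.56 [0.5594 0.0892 0.1297]
blue 0.58 [0.578  0.2045 0.1199]
blue 0.28 [0.5591 0.0876 0.1292]
white 0.8 [0.5559 0.0271 0.126 ]
```

Emit:
{"api": "arm_command", "payload": {"plan": [[[0,0.012,-0.029,0,0,0,0],[0,0.012,-0.029,0,0,0,0],[0,0.011,-0.029,0,0,0,0],[0.03,0,0,0,0,0,0],[0.03,0,0,0,0,0,0],[0.03,0,0,0,0,0,0],[0.02,0,0,0,0,0,0],[0,0,0,0,0,0,0],[0,0,0,0,0,0,0]]]}}

```text
t: 4.48
tool_pos: [0.5754, 0.1507, 0.1651]
tool_rot: [1.3, 1.134, -1.278]
contact_force: [1.0, -0.5, -0.0]
opening: 0.0002
```

```bash
python3 - <<'E'
from h import *
go(.5715,.147,.12);snap('scene','s2.png')
E
```

```text
t 4.48 [0.5754 0.1507 0.1651] F [ 0.98 -0.53 -0.01] op 0.00024936971241310604
[[ 0.022  0.993 -0.114]
 [-0.005 -0.113 -0.994]
 [-1.     0.022  0.003]]
tool shift to (0.5715, 0.147, 0.12) [ 0.0451 -0.0045  0.004 ]
```

View pics/s2.png

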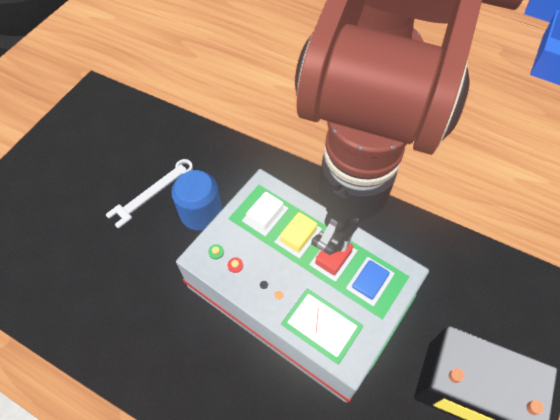

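The closed fingers are just above the red key (334,255). I correct the sideways offset and press.

Emit:
{"api": "arm_command", "payload": {"plan": [[[0.01,-0.005,0.004,0,0,0,0],[0.01,0,0,0,0,0,0],[0.008,0,0,0,0,0,0],[0.005,0,0,0,0,0,0],[0.004,0,0,0,0,0,0],[0,0,0,0,0,0,0]]]}}

```text
t: 5.03
tool_pos: [0.5741, 0.1466, 0.1318]
tool_rot: [1.308, 1.126, -1.27]
contact_force: [0.1, -0.4, 0.8]
opening: -0.0002
```

```bash
python3 - <<'E'
from h import *
go(.5715,.147,.12)
E
```

```text
t 5.03 [0.5741 0.1466 0.1318] F [ 0.06 -0.38  0.84] op -0.00022070201651996243
[[ 0.033  0.993 -0.116]
 [-0.004 -0.116 -0.993]
 [-0.999  0.033 -0.   ]]
tool shift to (0.5715, 0.147, 0.12) [ 0.0117 -0.0031 -0.0001]
```

Emit:
{"api": "arm_command", "payload": {"plan": [[[0.004,0,0,0,0,-1,0],[0.004,0,0,0,0,-0.5,0],[0.003,0,0,0,0,-0.3,0],[0.002,0,0,0,0,0,0],[0.001,0,0,0,0,0,0]]]}}

```text
t: 5.45
tool_pos: [0.5753, 0.1468, 0.1199]
tool_rot: [1.294, 1.153, -1.294]
contact_force: [-6.0, -0.5, 9.9]
opening: 0.0004
```

Emit:
{"api": "arm_command", "payload": {"plan": [[[0.001,0,0,0,0,0,0],[0.001,0,0,0,0,0,0]]]}}

```text
t: 5.62
tool_pos: [0.5753, 0.1468, 0.12]
tool_rot: [1.293, 1.154, -1.296]
contact_force: [-4.4, -1.4, 7.4]
opening: 0.0003
```

Emit:
{"api": "arm_command", "payload": {"plan": [[[-0.005,0,0,0,0,0,0],[-0.01,0,0,0,0,0,0],[-0.015,0,0,0,0,0,0],[-0.015,0,0,0,0,0,0],[-0.015,0,0,0,0,0,0],[0,0,0,0,0,0,0]]]}}

```text
t: 6.12
tool_pos: [0.5758, 0.1468, 0.1825]
tool_rot: [1.293, 1.153, -1.295]
contact_force: [0.7, 0.7, 0.8]
opening: 0.0002
```

```bash
python3 - <<'E'
from h import *
go(.562,.0875,.165);snap('scene','s3.png');M=T('scene')
cv2.imwrite('pics/s3c.png',cv2.resize(cv2.imread('pics/s3.png')[160:340,200:440],None,fx=3,fy=3))
for k in ['red','yellow','blue','white']:
    for d in mark_of('scene',k+'_top')[:1]: print(k,round(d['conf'],2),(M@[*d['at'],1])[:3].round(4))
E
```

```text
t 6.12 [0.5758 0.1468 0.1825] F [0.74 0.7  0.85] op 0.00024853805734103315
[[-0.002  0.993 -0.115]
 [ 0.    -0.115 -0.993]
 [-1.    -0.002  0.   ]]
tool shift to (0.562, 0.0875, 0.165) [ 0.0176 -0.0068  0.0604]
red 0.73 [0.5689 0.1473 0.1247]
yellow 0.78 [0.5583 0.0884 0.1313]
blue 0.63 [0.5775 0.2065 0.1347]
white 0.62 [0.548  0.0225 0.1366]
```

View pics/s3c.png

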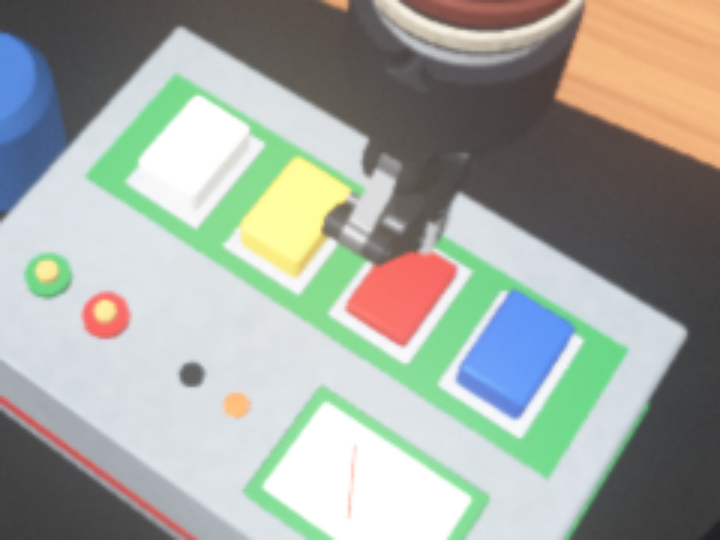

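The crop shows red (400,300) latched low and blue (515,355) popped up. Yellow (295,215) and white (195,150) are still up. Next I press yellow.

Emit:
{"api": "arm_command", "payload": {"plan": [[[0,-0.004,0.03,0,0,0,0],[0,-0.003,0.03,0,0,0,0],[0,0,0,0,0,0,0],[0.02,0,0,0,0,0,0],[0.01,0,0,0,0,0,0],[0,0,0,0,0,0,0]]]}}

```text
t: 6.87
tool_pos: [0.5555, 0.0863, 0.1401]
tool_rot: [1.284, 1.165, -1.308]
contact_force: [-0.5, 0.3, 0.1]
opening: 0.0
```

```bash
python3 - <<'E'
from h import *
go(.562,.0875,.12)
E
```

```text
t 6.87 [0.5555 0.0863 0.1401] F [-0.52  0.27  0.08] op 4.864975164812865e-05
[[-0.018  0.993 -0.115]
 [-0.    -0.115 -0.993]
 [-1.    -0.018  0.003]]
tool shift to (0.562, 0.0875, 0.12) [ 0.02    0.0067 -0.002 ]
```

Emit:
{"api": "arm_command", "payload": {"plan": [[[0,0.006,-0.001,0,0,1,0],[0.005,0,0,0,0,0,0],[0.005,0,0,0,0,0,0],[0.004,0,0,0,0,0,0],[0.003,0,0,0,0,0,0],[0.002,0,0,0,0,0,0],[0.001,0,0,0,0,0,0]]]}}

```text
t: 7.45
tool_pos: [0.5629, 0.0882, 0.12]
tool_rot: [1.289, 1.151, -1.292]
contact_force: [-4.1, -1.6, 9.3]
opening: -0.0003
```

Emit:
{"api": "arm_command", "payload": {"plan": [[[0.001,0,0,0,0,0,0],[0.001,0,0,0,0,0,0]]]}}

```text
t: 7.62
tool_pos: [0.5631, 0.0882, 0.12]
tool_rot: [1.288, 1.151, -1.293]
contact_force: [-4.5, -1.3, 6.4]
opening: -0.0003
```

Emit:
{"api": "arm_command", "payload": {"plan": [[[-0.005,0,0,0,0,0,0],[-0.01,0,0,0,0,0,0],[-0.03,0,0,0,0,0,0],[-0.03,0,0,0,0,0,0],[-0.03,0,0,0,0,0,0],[-0.03,0,0,0,0,0,0],[0,0,0,0,0,0,0]]]}}

```text
t: 8.2
tool_pos: [0.562, 0.0895, 0.2609]
tool_rot: [1.289, 1.154, -1.293]
contact_force: [0.8, 0.7, 1.3]
opening: -0.0001
```

```bash
python3 - <<'E'
from h import *
state();snap('scene','s4.png');M=T('scene')
cv2.imwrite('pics/s4c.png',cv2.resize(cv2.imread('pics/s4.png')[160:340,200:440],None,fx=3,fy=3))
for k in ['red','yellow','blue','white']:
    for d in mark_of('scene',k+'_top')[:1]: print(k,round(d['conf'],2),(M@[*d['at'],1])[:3].round(4))
E
```

```text
t 8.2 [0.562  0.0895 0.2609] F [0.79 0.67 1.31] op -8.402811710200466e-05
[[-0.002  0.994 -0.112]
 [-0.002 -0.112 -0.994]
 [-1.    -0.002  0.002]]
red 0.71 [0.5703 0.1473 0.132 ]
yellow 0.61 [0.5582 0.0863 0.1196]
blue 0.84 [0.5797 0.2061 0.1328]
white 0.85 [0.5527 0.0192 0.1364]
```

View pics/s4c.png

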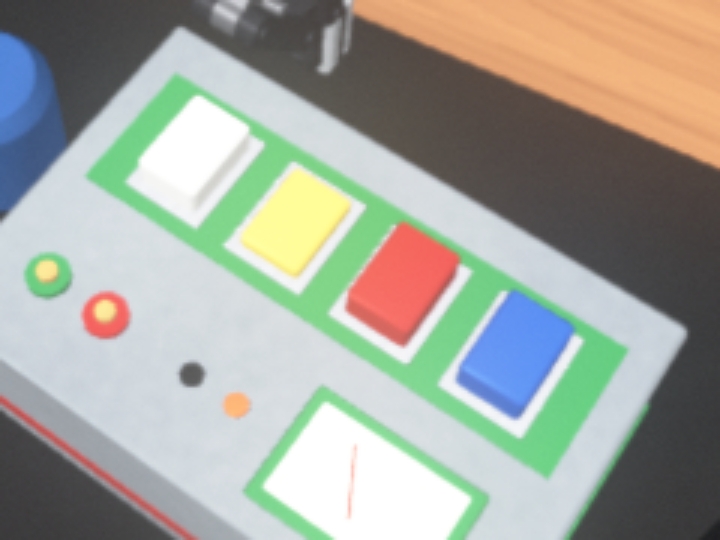

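The crop shows only yellow (297,222) down. Red (403,283), blue (515,355) and white (195,150) are up, and the gripper is clear.

```bash
python3 -c "
from h import *
print(finish_job())"
```

```text
the job is handed in; nothing more can be done
None
```

The job is done and handed in: only the yellow key is down. I pressed red to its stop first and it latched while blue popped up. I then pressed yellow to its stop, and it latched while red popped up.

- **Key positions:** in the last picture the key heights read yellow 120 mm, red 132 mm, blue 133 mm and white 136 mm. White reads 4 mm above its nominal 132 mm, which is at the camera's accuracy limit. It had read 136 mm before any key was pressed too.
- **Forces and time:** the highest force I read while pressing was about 12 N in total. That included 4–6 N sideways because the fingers pressed against the cap a little off straight down; it caused no trouble. The robot's clock was at 8.2 s at the last check, and the gripper was about 13 cm above the keys, touching nothing.
- **Failed checks:** none of the checks failed.

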